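# Put the spice vial back and hold the recipe clip open over the next card

### The arm

A 6-joint arm with a two-finger parallel gripper is mounted at the origin on a cart in front of the work surface, level with it; the furniture and walls round the work are solid. World frame = base frame: x ahead of the robot, y to its left, z up, the work surface at z = 0. Lengths are in m, angles in rad, forces in N, time in s.
With the tool pointing down it reaches from about 0.25 to 0.725 m from the base axis. Payload 4 kg.
Tool frame: the origin (TCP) lies midway between the tips of the shut fingers; the grasp point (between the pads) lies 19 mm behind it; z points along the fingers, y is the line along which they close (so a half turn about z gives the same grasp; the last joint's range is limited). The gripper opens to 85 mm and grips with 20 to 120 N. Pads are 22 mm wide; open, the fingers measure 114 mm over their backs; the gripper's body (76 mm by 85 mm) begins 54 mm behind the grasp point. The pads swing forward as they close: fully open they stand 13 mm farther back than shut.
Start: joints at [-1.258, 0.241, 0.005, 1.335, 0, 1.571], TCP at [0.154, -0.476, 0.231] pointing down, gripper open.
Joint ranges: [-2.72, 2.72], [-1.05, 1.87], [-1.09, 1.28], [-1.99, 2.15], [-1.42, 1.44], [-3.14, 3.14]. Speed limits (rad/s): [2.79, 2.79, 3.14, 3.14, 3.14, 3.14].

### API

Orientations are given as a unit quaternion [x, y, z, w].
In Python, from workcell import get_obs, camera, job_done, silhouettes gives the robot as it stands. The module is installed in compiled form; this text tells all that it offers.
- The arm moves only by the tool drive_tool, never from a script. Its argument "increments" is a list of rows, each a list of 3 entries, a list of its own where there are three numbers: the shift along the world's x, y, z in mm, then the turn, a rotation vector about the world's x, y, z in degrees, then the opening, from 0 (shut) to 1 (fully open). A call has 1 to 8 rows; each row shifts and turns the commanded pose from where the row before left it; what a row does not reach is not made up. A row lasts 1/12 s, in which the tool goes at most 41.7 mm and 7.16 degrees, less where a joint would pass 70% of its speed; a pose out of reach is approached as far as the arm can. A call is refused whole if a number of a shift passes 41.7 or a number of a turn 7.16, either way. A call with a gripper value outside its range is refused whole. The fingers move at their own pace and stop on an object; the grip force is fixed at half the most. Time passes only in rows, so rows that do not move let the fingers close. It gives the time, the measured TCP pose, the force, the opening and the grip force at its end, in the units of the state.
- get_obs(): the state, without advancing time (a new reading comes with each control period).
- camera(name): name is "side" or "top"; returns a dict with "image" (400x640x3 uint8, red, green, blue), "K" (3x3 intrinsics, pixels), "k1" (the pictures are not rectified: a ray, as slopes to the right and down, at radius r is drawn at 1 + k1 r^2 times it, then the intrinsics apply), "view" (4x4, takes a point from world to camera coordinates). Camera axes: x right, y down, z forward; pixel columns grow to the right and rows downward; lengths in m; the calibration is good to about 2 mm. A picture is of the moment at which its call begins. There is no depth.
- job_done(): hands the job in; it is judged then, once.
Trained networks look in a picture, given as the dict that the camera call returned (one of the last four; its "shot" number tells which), for a name from the list of things; names that differ only in an ending like _2 or _b are one class to them, and where a whole thing is asked for, a point or a joint stands for the part that bears it (a point fixed in the world has none). Each returns a list of dicts, best first, with "conf" (0 to 1); they miss things now and then, are a little off and sometimes report something else, mostly with a low value. They report only what shows in the picture. A call takes as long as a camera call. They do not tell look-alikes from the thing itself.
- silhouettes(query, picture): "region" (400x640 bool, what is visible of it) and "bbox" ([left, top, right, bottom] in pixels, round what is visible of it).
The state is a dict: "clock": time; "joint_pos": joint angles; "joint_vel": joint speeds; "tau": joint torques, N m; "eef_pos": TCP position; "tool_rot": TCP orientation; "ft_force": force on the tool from outside, world axes, zero at the start; "ft_torque": the same for the moment, N m; "grip_width": finger opening in m; "grasp_force": force on a finger pad.
Only numpy, scipy, OpenCV 4.12 (cv2) and the standard library are available. Lean on these libraries where they do the work, as an engineer would, in place of code of your own. Each camera call takes 0.05 s, during which the arm holds its last target. There are 200 camera calls.

### The job

The dish on the recipe card that wears the wooden clip is done, so first put the loose spice vial back upright and fully down in the empty hole of that card's stand and let go of it, without dropping it. Then squeeze the clip open while it is still on that card, lift it off, and hold it gaping wide around the middle of the top edge of the bare card in the other stand, one jaw well down on either side and the clip touching nothing there, so that I can slip a note in beside the card; finish while still holding it open like that. Leave the other vials, the salt shaker, the spice jar and the timer where they are.

Things in the scene. Friction and masses are not known exactly. Their poses are not given: they have to be found in the camera images.
- vial: the loose amber glass spice vial, 22 mm diameter, 95 mm tall, its aluminium screw cap (23 mm diameter) the top 18 mm; about 50 g; origin at the centre of its underside, z up along it. Starts standing upright on the worktop
- stand_a: wooden recipe stand, fixed; block 140 (x) x 130 (y) x 40 (z) mm, origin under its centre, front faces -x. Top has vial holes at (-45, +30) and (-45, -30) mm. An upright recipe card, 105 mm wide, 4 mm thick, stands across it at x = +45 mm, top edge at z = 110 mm. Its card wears the clip at the start; hole (-45, +30) is empty, the other holds a vial
- empty_hole (a point): centre of the mouth of stand_a's empty hole, at the block's top face. The hole is 25 mm across and 32 mm deep (its floor 8 mm above the stand's origin); a seated vial stands 63 mm out of the block
- stand_b: wooden recipe stand, fixed; block 140 (x) x 130 (y) x 40 (z) mm, origin under its centre, front faces -x. Top has vial holes at (-45, +30) and (-45, -30) mm. An upright recipe card, 105 mm wide, 4 mm thick, stands across it at x = +45 mm, top edge at z = 110 mm. Its card is bare, both holes hold vials. The stands may have changed sides
- stand_b_card_top (a point): middle of the top edge of the bare card in stand_b (axes as stand_b: x is the card's normal, y runs along the edge)
- clip: wooden spring clip like a big clothes-peg, 38 mm wide along y, jaws down: jaw tips 40 mm below, handle ends 44 mm above its origin, the pivot (axis of the steel coil, 5 mm radius), which at the start rests on the card's top edge, up to 20 mm off its middle. The body is the lever on the -x side (front) and turns with it. About 52 g. Squeeze the handle ends together along x to open it
- clip_open (a joint): angle between the clip's levers, rad: 0 = pinching a 4 mm card (handle ends 48 mm over their outsides), -0.1 = shut, 0.66 = stop, fully open: handles parallel, 19 mm over the outsides, jaw tips 30 mm apart. Each lever tilts by half of it. Spring 0.25 N m/rad, 0.125 N m at 0: 3.5 N at the handle ends starts to open it, 7.5 N holds it fully open
- clip_tip_near (a point): inner edge of the jaw tip of the clip's -x lever (moves with it)
- clip_tip_far (a point): inner edge of the jaw tip of the clip's +x lever (moves with it)
- vial_a: amber glass spice vial, 22 mm diameter, 95 mm tall, its aluminium screw cap (23 mm diameter) the top 18 mm; about 50 g; origin at the centre of its underside, z up along it; seated in stand_a's other hole, leave it
- vial_b1: amber glass spice vial, 22 mm diameter, 95 mm tall, its aluminium screw cap (23 mm diameter) the top 18 mm; about 50 g; origin at the centre of its underside, z up along it; seated in stand_b at (-45, +30) mm, leave it
- vial_b2: amber glass spice vial, 22 mm diameter, 95 mm tall, its aluminium screw cap (23 mm diameter) the top 18 mm; about 50 g; origin at the centre of its underside, z up along it; seated in stand_b at (-45, -30) mm, leave it
- salt: salt shaker with grey top, 44 mm across, 90 mm tall, origin under its centre, leave it
- spice_jar: spice jar with red lid, 45 mm across, 106 mm tall, origin under its centre, leave it
- timer: small green digital timer on two feet, 26 x 64 x 54 mm, origin under its centre, leave it
Mind the look-alikes: they are no part of the job. What is shaped like the clip but purple is not meant.

How it is judged:
By the outcome, as a careful person would: the job done as asked, in the order asked, and still so for the second after the job is handed in, while the arm keeps its last pose, push and grip.
It also fails if it takes over 61 s, if anything falls off the work surface, if the arm or the gripper's body presses on something with over 40 N, if the wrist force passes 120 N, or if a joint passes its speed limit or range.

## Working session

There is one attempt and no reset: what is moved stays moved. The work goes in short steps, Python scripts to look and compute and a tool call to move; the robot and the scene stay as the last step left them, time stands still between calls to the robot, and variables do not carry over. Pictures are saved under pics/ and viewed, at most 10 in all, crops included, and the job is handed in when it is done.

Besides the shell and the picture viewer there is one more tool, called after "Call:" as name(argument=value, ...), one argument or row to a line, values as JSON. drive_tool: Moves the arm, as the interface text tells. Its arguments: {"type":"object","properties":{"increments":{"type":"array"}},"required":["increments"]}

```bash
mkdir -p pics; python3 - <<'E'
from workcell import *
import cv2
o=get_obs(); print(o['clock'],o['eef_pos'],o['tool_rot'],o['grip_width'])
for n in ("side","top"):
    p=camera(n); cv2.imwrite(f"pics/{n}0.png",p["image"][:,:,::-1]); print(n,p["K"].tolist(),p["k1"],p["view"].round(4).tolist())
    for q in ("vial","stand_a","clip","salt","spice_jar","timer"):
        print(q,[(round(d["conf"],2),[int(v) for v in d["bbox"]]) for d in silhouettes(q,p)])
E
```

```text
0.0 [ 0.15366724 -0.47514429  0.23041741] [ 9.87794215e-01  1.55761059e-01 -1.62310407e-04 -1.02693583e-03] 0.08484941732014996
side [[506.48095247788314, 0.0, 331.83678696943537], [0.0, 506.48095247788314, 198.57046111429295], [0.0, 0.0, 1.0]] 0.048272890072939396 [[-0.8911, -0.4535, 0.0154, 0.5221], [-0.2089, 0.3798, -0.9012, 0.1656], [0.4028, -0.8063, -0.4332, 1.3353], [0.0, 0.0, 0.0, 1.0]]
vial [(0.71, [296, 235, 304, 260]), (0.54, [387, 175, 396, 204])]
stand_a [(0.93, [304, 189, 368, 244]), (0.65, [240, 229, 318, 293])]
clip [(0.98, [204, 233, 229, 265]), (0.89, [200, 262, 225, 300]), (0.7, [245, 272, 265, 311]), (0.6, [257, 203, 282, 239])]
salt [(0.7, [384, 162, 395, 192])]
spice_jar [(0.87, [409, 156, 426, 190])]
timer []
top [[380.7638368242459, 0.0, 319.24484364548096], [0.0, 380.7638368242459, 196.3397423291795], [0.0, 0.0, 1.0]] -0.0528408478776112 [[-0.0006, -1.0, -0.0039, 0.0927], [-0.9782, 0.0014, -0.2076, 0.5785], [0.2076, 0.0036, -0.9782, 1.0661], [0.0, 0.0, 0.0, 1.0]]
vial [(0.68, [396, 237, 410, 247])]
stand_a [(0.86, [293, 194, 340, 245]), (0.76, [208, 181, 264, 235])]
clip [(0.81, [209, 143, 233, 163]), (0.79, [172, 170, 192, 190]), (0.49, [176, 208, 194, 227])]
salt [(0.52, [426, 216, 450, 229])]
spice_jar [(0.58, [448, 234, 481, 255])]
timer [(0.62, [282, 160, 305, 177]), (0.42, [449, 236, 480, 258])]
```

```bash
python3 - <<'E'
import cv2,numpy as np
s=cv2.imread("pics/side0.png")[140:340,180:450]; t=cv2.imread("pics/top0.png")[110:290,150:500]
cv2.imwrite("pics/s1.png",cv2.resize(s,(800,592),interpolation=cv2.INTER_CUBIC))
cv2.imwrite("pics/t1.png",cv2.resize(t,(800,411),interpolation=cv2.INTER_CUBIC))
E
```

```text
(no output)
```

View pics/s1.png

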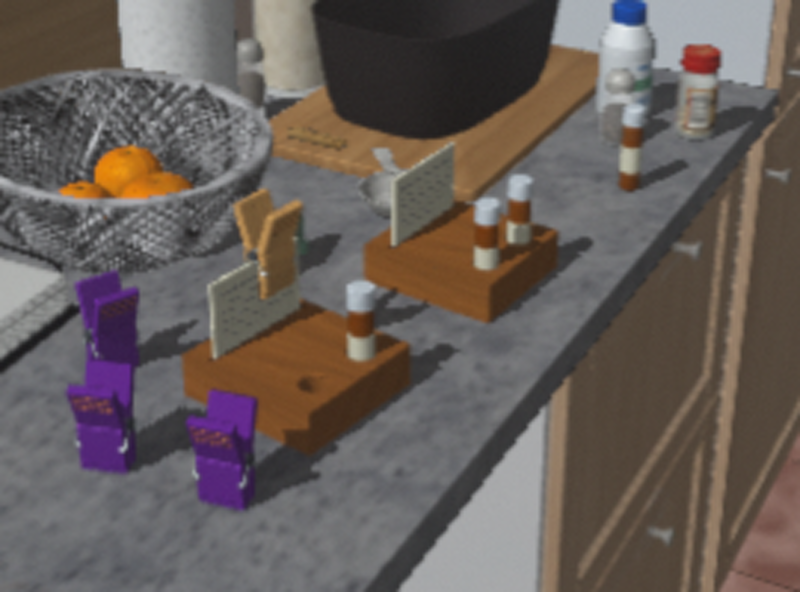

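View pics/t1.png

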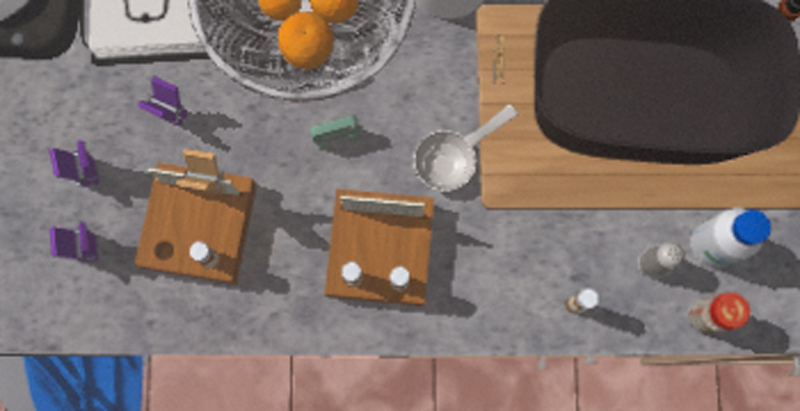

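The top and side views agree on these:

- **stand_a** is the left stand, at top px (235,208). It has an empty front-left hole at px (222,219), and its card wears the wooden clip.
- **stand_b** is the right stand, at px (316,218), with a bare card and two vials.
- **Clip candidates:** three purple ones at top px (220,153), (182,181) and (182,217), and one tan wooden one on the card at (238,184). The wooden one is meant, as the side crop (268,240) shows.
- **Loose vial:** at top px (404,241), standing alone with nothing around its base. The other vials sit in stands.

Next I'll fit the poses.

```bash
cat > h.py <<'E'
import numpy as np, cv2
from scipy.optimize import minimize
S=4
def proj(P,c):
    P=np.asarray(P,float); C=P@c["view"][:3,:3].T+c["view"][:3,3]
    s=C[:,:2]/C[:,2:]; s=s*(1+c["k1"]*(s**2).sum(1,keepdims=True))
    return s*c["K"][0,0]+c["K"][:2,2]
def pose(x,y,yaw,P,z=0):
    c,s=np.cos(yaw),np.sin(yaw); P=np.asarray(P,float)
    return P@np.array([[c,s,0],[-s,c,0],[0,0,1]])+[x,y,z]
def box(cx,cy,z0,z1,sx,sy):
    return np.array([[cx+a*sx/2,cy+b*sy/2,z] for a in(-1,1) for b in(-1,1) for z in(z0,z1)])
def cyl(cx,cy,z0,z1,r,n=24):
    t=np.arange(n)*2*np.pi/n
    return np.array([[cx+r*np.cos(a),cy+r*np.sin(a),z] for a in t for z in(z0,z1)])
def hull(P,c,off):   # filled hull on S-times upsampled crop
    u=(proj(P,c)-off+0.5)*S-0.5
    h=cv2.convexHull(u.astype(np.float32))
    return h
def draw(m,h,v=1): cv2.fillConvexPoly(m,np.round(h*16).astype(np.int32),v,shift=4)
def crop(img,l,t,r,b):
    return cv2.resize(img[t:b,l:r].astype(np.float32),None,fx=S,fy=S,interpolation=cv2.INTER_LINEAR)
E
cat > fit.py <<'E'
from h import *
from workcell import *
import pickle
cams={n:camera(n) for n in("side","top")}
pickle.dump(cams,open("cams.pkl","wb"))
boxes={"a":dict(side=(232,225,325,300),top=(202,178,268,240)),"b":dict(side=(296,185,375,252),top=(286,190,346,248))}
BL=box(0,0,0,.04,.14,.13); CARD=box(.045,0,.04,.11,.004,.105)
for k in "ab":
    vs=[(-.045,-.03)]+([(-.045,.03)] if k=="b" else [])
    D={}
    for n,(l,t,r,b) in boxes[k].items():
        im=crop(cams[n]["image"],l,t,r,b); R,G,B=im[...,0],im[...,1],im[...,2]
        D[n]=(R>1.45*B).astype(np.uint8),np.array([l,t])
    def cost(p,names=("side","top"),ret=False):
        e=0;out={}
        for n in names:
            m,off=D[n]; c=cams[n]; q=np.zeros_like(m); draw(q,hull(pose(*p,BL),c,off))
            ign=np.zeros_like(m)
            L=[cyl(x,y,.03,.105,.014) for x,y in vs]
            if k=="a": L+=[box(.045,0,.065,.16,.056,.08), cyl(-.045,.03,.04,.04,.015)]
            L+=[box(.045,0,.04,.11,.01,.112)]
            for X in L: draw(ign,hull(pose(*p,X),c,off))
            e+=((q!=m)&(ign==0)).sum()/S/S
            if ret: out[n]=(m,q,ign)
        return (e,out) if ret else e
    x0={"a":(.56,.23,-.12),"b":(.53,.01,0)}[k]
    # init from ground projection of approximate px
    for names in(("top",),("side",),("side","top")):
        best=None
        for dx in(-.02,0,.02):
          for dy in(-.02,0,.02):
            for w in(-.15,0,.15):
              x=(x0[0]+dx,x0[1]+dy,x0[2]+w); v=cost(x,names)
              if best is None or v<best[0]: best=(v,x)
        r=minimize(cost,best[1],args=(names,),method="Nelder-Mead",options=dict(initial_simplex=np.array(best[1])+np.array([[0,0,0],[.01,0,0],[0,.01,0],[0,0,.08]]),xatol=1e-4,fatol=.05))
        print(k,names,r.x.round(4),round(r.fun,1))
    e,o=cost(r.x,ret=True)
    for n in o:
        m,q,i=o[n]; cv2.imwrite(f"pics/f_{k}_{n}.png",np.dstack([m*255,q*255,i*120]))
E
python3 fit.py
```

```text
a ('top',) [ 0.5538  0.3484 -0.1646] 26.1
a ('side',) [ 0.5542  0.3483 -0.1716] 465.3
a ('side', 'top') [ 0.5539  0.3488 -0.1715] 494.6
b ('top',) [ 0.5204  0.1022 -0.1009] 29.1
b ('side',) [ 0.5216  0.1036 -0.1332] 806.9
b ('side', 'top') [ 0.5208  0.1022 -0.1039] 861.9
```

```bash
cat > fit2.py <<'E'
from h import *
from workcell import *
A=(.5539,.3486,-.168)
M={}
for n in("side","top"):
    c=camera(n)
    for q in("vial","clip"):
        for d in silhouettes(q,c):
            b=d["bbox"]; cx,cy=(b[0]+b[2])/2,(b[1]+b[3])/2
            t={("vial","side"):(391,190),("vial","top"):(404,241),("clip","side"):(270,221),("clip","top"):(238,184)}[q,n]
            if abs(cx-t[0])<8 and abs(cy-t[1])<8: M[q,n]=(d["region"],c,b); print(q,n,d["conf"],b); break
        else:
            print("missing",q,n)
            if q=="clip":
                x,y=t; im=c["image"].astype(float); reg=np.zeros((400,640),bool)
                reg[y-22:y+14,x-16:x+16]=((im[...,0]>1.35*im[...,2])&(im[...,0]>140))[y-22:y+14,x-16:x+16]
                M[q,n]=(reg,c,None); print(np.argwhere(reg).min(0),np.argwhere(reg).max(0))
def mk(q,n,pad=8):
    reg,c,_=M[q,n]; i=np.argwhere(reg); t,l=i.min(0)-pad; b,r=i.max(0)+pad
    return (crop(reg,l,t,r,b)>.5).astype(np.uint8),np.array([l,t]),c
def run(f,x0,q,names,st):
    T=[mk(q,n) for n in names]
    def cost(p):
        e=0
        for m,off,c in T:
            z=np.zeros_like(m)
            for P in f(p): draw(z,hull(P,c,off))
            e+=(z!=m).sum()/S/S
        return e
    r=minimize(cost,x0,method="Nelder-Mead",options=dict(initial_simplex=np.array([x0]+[list(np.array(x0)+np.eye(len(x0))[i]*st) for i in range(len(x0))]),xatol=1e-4,fatol=.02))
    print(q,names,r.x.round(4),round(r.fun,1),sum(t[0].sum() for t in T)/16); return r.x
fv=lambda p:[pose(p[0],p[1],0,cyl(0,0,0,.095,.011))]
def fc(p):   # offset along card, x shift
    o=[]
    for s in(-1,1):
        y0,y1=p[0]-.019,p[0]+.019
        o.append(pose(*A,[[.045+p[1]+s*a,y,.11+z] for y in(y0,y1) for a,z in((.024,.044),(.018,.044),(.010,0),(.003,0))]))
    o.append(pose(*A,[[.045+p[1]-a,y,.11+z] for y in(y0,y1) for a,z in((.010,0),(.008,-.04),(.002,-.04),(.002,0))]))
    return o
for ns in(("top",),("side",),("side","top")):
    for q,f,x0 in(("vial",fv,[.45,-.15]),("clip",fc,[0.,0.])):
        if all((q,n) in M for n in ns): run(f,x0 if q=="clip" else [.43,-.13],q,ns,.02 if q=="vial" else .008)
E
python3 fit2.py
```

```text
vial side 0.46 [387.1, 175.5, 394.4, 203.9]
clip side 0.74 [259.7, 202.6, 277.9, 240.0]
missing vial top
clip top 0.7 [225.9, 177.2, 249.3, 198.3]
clip ('top',) [-0.0191 -0.0029] 65.8 300.75
vial ('side',) [ 0.4495 -0.1583] 46.1 165.75
clip ('side',) [-0.0227  0.0046] 67.2 546.75
clip ('side', 'top') [-0.0175 -0.0003] 170.8 847.5
```

```bash
cat > ov.py <<'E'
from h import *
import pickle
from fit2 import fc,fv
cams=pickle.load(open("cams.pkl","rb")); A=(.5539,.3486,-.168);B=(.521,.1025,-.103)
def wire(img,P,c,off,k,col):
    for X in P:
        h=cv2.convexHull(((proj(X,c)-off+.5)*k).astype(np.float32)); cv2.polylines(img,[np.round(h).astype(int)],True,col,1)
def panel(n,cx,cy,k=9,w=22,hh=16,clip=None,vial=None,wires=True):
    c=cams[n]; l,t=cx-w,cy-hh
    im=cv2.resize(np.ascontiguousarray(c["image"][t:cy+hh,l:cx+w,::-1]),None,fx=k,fy=k,interpolation=cv2.INTER_CUBIC)
    off=np.array([l,t])
    if wires:
      for Q in(A,B): wire(im,[pose(*Q,box(0,0,0,.04,.14,.13)),pose(*Q,box(.045,0,.04,.11,.004,.105)),pose(*Q,cyl(-.045,.03,.04,.04,.0125))],c,off,k,(0,255,0))
      if clip: wire(im,fc(clip),c,off,k,(255,0,255))
      if vial: wire(im,fv(vial),c,off,k,(0,0,255))
    return im
if __name__=="__main__":
    cl=(-.0175,0); vi=(.4495,-.1583)
    a=np.hstack([panel("side",270,225,clip=cl),panel("top",238,190,clip=cl)])
    b=np.hstack([panel("side",391,190,vial=vi),panel("top",404,241,vial=vi)])
    cv2.imwrite("pics/ov1.png",np.vstack([a,b]))
E
python3 ov.py >/dev/null
```

```text
(no output)
```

View pics/ov1.png

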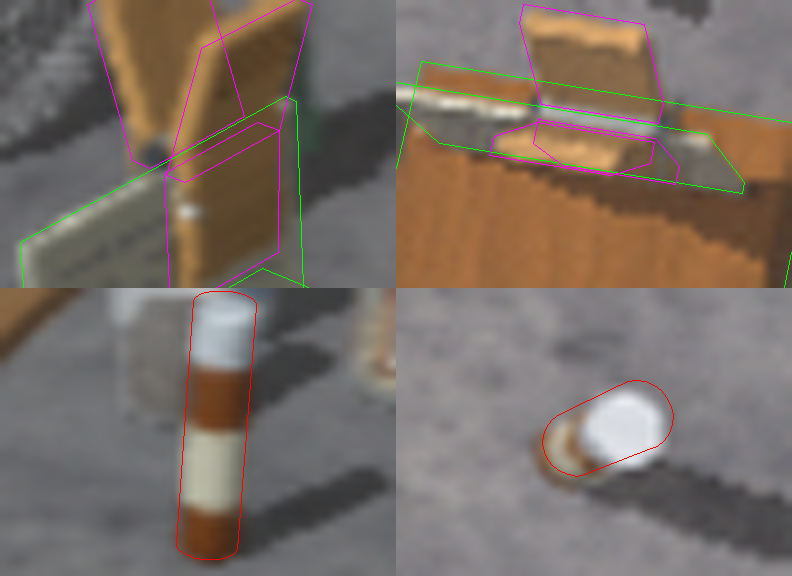

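The overlay shows the wooden clip (side px (270,221), top (238,185)) on stand_a's card, which matches the model. The loose vial stands alone at side (391,190). Its model needs about -2.5 mm in x and +2 mm in y to match the top view. Moving to the vial now.

Call:
drive_tool(
  increments=[
    [[27, 29, 0], [0, 0, 5.7], 1],
    [[27, 29, 0], [0, 0, 5.7], 1],
    [[27, 29, 0], [0, 0, 5.7], 1],
    [[27, 29, 0], [0, 0, 5.7], 1],
    [[27, 29, 0], [0, 0, 5.7], 1],
    [[27, 29, -5], [0, 0, 5.7], 1],
    [[27, 29, -5], [0, 0, 5.7], 1],
    [[27, 29, -5], [0, 0, 5.7], 1],
  ],
)

```text
clock: 2.07
eef_pos: [0.371, -0.2422, 0.2165]
tool_rot: [0.849, 0.528, 0.0, 0.001]
ft_force: [-0.1, -1.4, -0.4]
grip_width: 0.0856
grasp_force: 0.0
```

Call:
drive_tool(
  increments=[
    [[26, 29, -10], [0, 0, 5.6], 1],
    [[26, 29, -10], [0, 0, 5.6], 1],
    [[26, 28, -15], [0, 0, 5.6], 1],
    [[0, 0, 0], [0, 0, 0], 1],
    [[0, 0, 0], [0, 0, 0], 1],
  ],
)

```text
clock: 2.48
eef_pos: [0.4482, -0.1559, 0.1802]
tool_rot: [0.763, 0.646, -0.001, -0.001]
ft_force: [-0.6, 0.2, 0.1]
grip_width: 0.0849
grasp_force: 0.0
```

```bash
cat > st.py <<'E'
from workcell import *
from scipy.spatial.transform import Rotation as R
import numpy as np
o=get_obs(); m=R.from_quat(o["tool_rot"]).as_matrix()
print(round(o["clock"],2),"pos mm",(1000*np.array(o["eef_pos"])).round(1),"z",m[:,2].round(3),"yang deg",round(np.degrees(np.arctan2(m[1,1],m[0,1])),2),"w",round(o["grip_width"]*1000,1),"gf",np.round(o["grasp_force"],1),"F",np.round(o["ft_force"],1),"q",np.round(o["joint_pos"],2))
E
python3 st.py
```

```text
2.48 pos mm [ 448.2 -155.9  180.2] z [-0.002  0.001 -1.   ] yang deg -9.45 w 84.9 gf 0.0 F [-0.6  0.2  0.1] q [-0.33  0.22 -0.16  1.2  -0.    1.4 ]
```

Call:
drive_tool(
  increments=[
    [[0, -1, -35], [0, 0, 0], 1],
    [[0, 0, -35], [0, 0, 0], 1],
    [[0, 0, -35], [0, 0, 0], 1],
    [[0, 0, -30], [0, 0, 0], 1],
    [[0, 0, 0], [0, 0, 0], 1],
  ],
)

```text
clock: 2.9
eef_pos: [0.4426, -0.1584, 0.0417]
tool_rot: [0.765, 0.644, -0.003, -0.005]
ft_force: [-1.1, -0.2, -0.2]
grip_width: 0.0854
grasp_force: 0.0
```

```bash
cat > pic.py <<'E'
import sys,cv2,numpy as np
from workcell import *
# name cx cy pairs -> panels
out=[];a=sys.argv[2:]
for n,cx,cy in zip(a[::3],map(int,a[1::3]),map(int,a[2::3])):
    c=camera(n); t,l=max(cy-32,0),max(cx-32,0)
    out.append(cv2.resize(c["image"][t:t+64,l:l+64,::-1],(400,400),interpolation=cv2.INTER_CUBIC))
cv2.imwrite(f"pics/{sys.argv[1]}.png",np.hstack(out))
E
python3 pic.py v1 side 391 185 top 404 235; python3 st.py
```

```text
3.0 pos mm [ 446.7 -159.5   46.4] z [-0.002  0.001 -1.   ] yang deg -9.81 w 85.6 gf 0.0 F [-0.1  0.2  0.4] q [-0.34  0.36 -0.35  0.86 -0.    1.4 ]
```

View pics/v1.png

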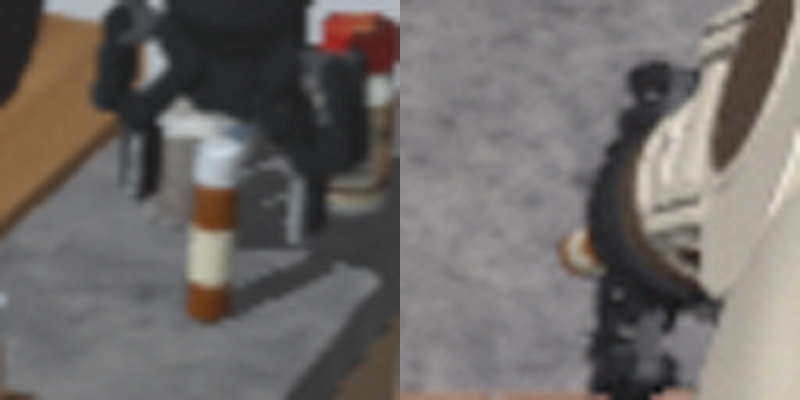

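The vial (side px (391,190)) sits between the open fingers, roughly centred. Closing on it.

Call:
drive_tool(
  increments=[
    [[0, 2, 0], [0, 0, 0], 0.5],
    [[0, 0, 0], [0, 0, 0], 0],
    [[0, 0, 0], [0, 0, 0], 0],
    [[0, 0, 0], [0, 0, 0], 0],
    [[0, 0, 0], [0, 0, 0], 0],
    [[0, 0, 0], [0, 0, 0], 0],
    [[0, 0, 0], [0, 0, 0], 0],
    [[0, 0, 0], [0, 0, 0], 0],
  ],
)

```text
clock: 3.67
eef_pos: [0.4483, -0.1569, 0.0471]
tool_rot: [0.764, 0.645, 0.0, 0.001]
ft_force: [-1.5, 0.4, 7.0]
grip_width: 0.0208
grasp_force: 58.3
```

```bash
python3 st.py
```

```text
3.67 pos mm [ 448.3 -156.9   47.1] z [ 0.001 -0.001 -1.   ] yang deg -9.67 w 20.8 gf 58.3 F [-1.5  0.4  7. ] q [-0.34  0.36 -0.35  0.85 -0.    1.4 ]
```

Call:
drive_tool(
  increments=[
    [[0, 0, 20], [0, 0, 0], 0],
    [[0, 0, 40], [0, 0, 0], 0],
    [[0, 0, 40], [0, 0, 0], 0],
    [[0, 0, 40], [0, 0, 0], 0],
    [[5, 30, 0], [0, 0, 0], 0],
    [[5, 38, 0], [0, 0, 0], 0],
    [[5, 38, 0], [0, 0, 0], 0],
    [[5, 38, 0], [0, 0, 0], 0],
  ],
)

```text
clock: 4.33
eef_pos: [0.4678, -0.0115, 0.1865]
tool_rot: [0.765, 0.644, 0.0, 0.0]
ft_force: [1.5, 0.3, -2.2]
grip_width: 0.0207
grasp_force: 58.7
```

Call:
drive_tool(
  increments=[
    [[5, 38, 0], [0, 0, 0], 0],
    [[5, 38, 0], [0, 0, 0], 0],
    [[5, 38, 0], [0, 0, 0], 0],
    [[5, 38, 0], [0, 0, 0], 0],
    [[5, 38, 0], [0, 0, 0], 0],
    [[5, 38, 0], [0, 0, 0], 0],
    [[5, 38, 0], [0, 0, 0], 0],
    [[5, 38, 0], [0, 0, 0], 0],
  ],
)

```text
clock: 5.0
eef_pos: [0.5074, 0.2932, 0.1858]
tool_rot: [0.764, 0.645, -0.0, -0.0]
ft_force: [1.0, -0.2, -0.2]
grip_width: 0.021
grasp_force: 58.7
```

Call:
drive_tool(
  increments=[
    [[4, 38, 0], [0, 0, 0], 0],
    [[2, 36, 0], [0, 0, 0], 0],
    [[0, 20, 0], [0, 0, 0], 0],
    [[0, 0, 0], [0, 0, 0], 0],
    [[0, 0, 0], [0, 0, 0], 0],
  ],
)

```text
clock: 5.42
eef_pos: [0.513, 0.3863, 0.1849]
tool_rot: [0.763, 0.646, -0.001, 0.0]
ft_force: [0.0, -1.0, -0.6]
grip_width: 0.0209
grasp_force: 58.7
```

```bash
python3 st.py
```

```text
5.42 pos mm [513.  386.3 184.9] z [-0.001 -0.002 -1.   ] yang deg -9.54 w 20.9 gf 58.7 F [ 0.  -1.  -0.6] q [ 0.65  0.55  0.35  1.37 -0.    2.38]
```

Call:
drive_tool(
  increments=[
    [[1, 0, -35], [0, 0, 0], 0],
    [[0, 0, -30], [0, 0, 0], 0],
    [[0, 0, -16], [0, 0, 0], 0],
    [[0, 0, 0], [0, 0, 0], 0],
    [[0, 0, 0], [0, 0, 0], 0],
  ],
)

```text
clock: 5.83
eef_pos: [0.5143, 0.3834, 0.1045]
tool_rot: [0.765, 0.644, -0.002, 0.0]
ft_force: [0.3, -0.7, -1.0]
grip_width: 0.0208
grasp_force: 58.7
```

```bash
cat > ov2.py <<'E'
from h import *
from ov import A,wire
import ov
from workcell import camera,get_obs
for n in("side","top"): ov.cams[n]=camera(n)
p=get_obs()["eef_pos"]; zb=p[2]-.047
a=[]
for n,x,y in(("side",281,262),("top",222,214)):
    k=16; c=ov.cams[n]; im=ov.panel(n,x,y,k=k,w=12,hh=18,wires=False); off=np.array([x-12,y-18])
    wire(im,[pose(*A,box(0,0,0,.04,.14,.13)),pose(*A,cyl(-.045,.03,.04,.04,.0125))],c,off,k,(0,255,0))
    wire(im,[cyl(p[0],p[1],zb,zb+.05,.011)],c,off,k,(0,0,255))
    a.append(im)
cv2.imwrite("pics/ov2.png",np.hstack(a)); print(p,pose(*A,[[-.045,.03,0]]))
E
python3 ov2.py|tail -1;python3 st.py
```

```text
[0.51535562 0.38558076 0.10647454] [[0.51454987 0.38570212 0.        ]]
6.23 pos mm [515.4 385.6 106.5] z [ 0.002  0.001 -1.   ] yang deg -9.68 w 20.7 gf 58.7 F [-0.5  0.4 -0.9] q [ 0.64  0.59  0.21  1.19 -0.    2.38]
```

View pics/ov2.png

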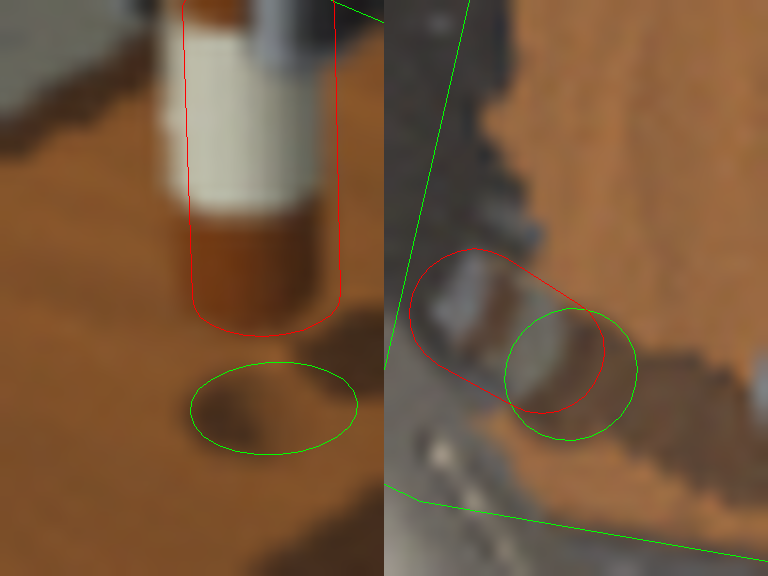

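```bash
cat > ov3.py <<'E'
from h import *
from ov import A,wire
import ov,pickle
from workcell import camera,get_obs
cur={n:camera(n) for n in("side","top")}; ini=ov.cams
p=np.array([.5147,.3855]); zb=.059; a=[]
for cams,n,x,y,red in((ini,"side",282,268,0),(ini,"top",222,218,0),(cur,"top",222,216,1)):
    k=24; c=cams[n]; ov.cams=cams; im=ov.panel(n,x,y,k=k,w=5 if 0 else 5.5.__int__()+0,hh=10,wires=False) if 0 else ov.panel(n,x,y,k=k,w=5+0,hh=10,wires=False) if 0 else ov.panel(n,x,y,k=22,w=6,hh=10,wires=False)
    im=cv2.convertScaleAbs(im,alpha=1.6); off=np.array([x-6,y-10])
    if not red: wire(im,[pose(*A,cyl(-.045,.03,.04,.04,.0125))],c,off,22,(0,255,0))
    else: wire(im,[cyl(*p,zb,zb+.001,.011),cyl(*p,zb+.0155,zb+.036,.011)],c,off,22,(0,0,255))
    a.append(im)
    if not red:   # darkness centroid vs model
        l,t=x-8,y-8; g=crop(c["image"][...,0],l,t,x+8,y+8); m=(g<np.median(g)*.72).astype(np.uint8)
        nl,lab,st,ce=cv2.connectedComponentsWithStats(m)
        mc=((proj(pose(*A,[[-.045,.03,.04]]),c)[0]-[l,t]+.5)*S-.5)
        i=min(range(1,nl),key=lambda i:np.hypot(*(ce[i]-mc))-st[i][4]*.05); print(n,"dark-model px",((ce[i]-mc)/S).round(2),"size px",st[i][2:4]/S)
cv2.imwrite("pics/ov3.png",np.hstack(a))
E
python3 ov3.py | grep dark
```

```text
side dark-model px [-2.94  0.75] size px [4.25 3.75]
top dark-model px [0.12 0.32] size px [8.  7.5]
```

View pics/ov3.png

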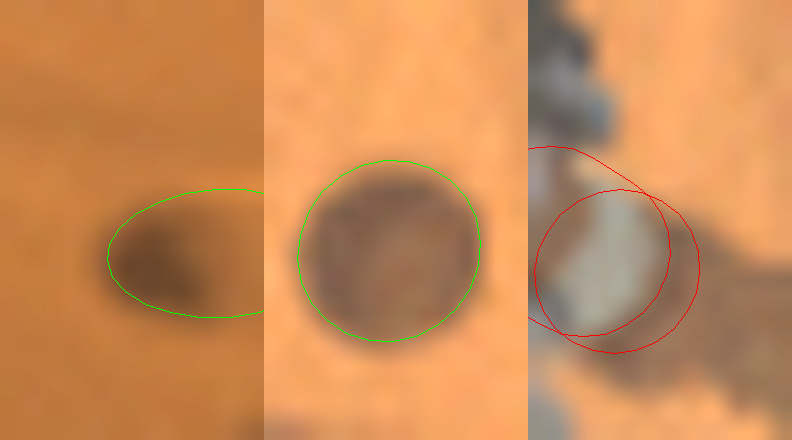

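The side view shows the vial bottom (px ≈ 284.5) about 1 px left of where it should be over the hole. The top view shows it about 0.8 px left as well. So the vial sits about +3 mm in y off the TCP, and I'll correct by (-1, -3) mm before lowering gently.

Call:
drive_tool(
  increments=[
    [[-1, -3, 0], [0, 0, 0], 0],
    [[0, 0, -8], [0, 0, 0], 0],
    [[0, 0, -6], [0, 0, 0], 0],
    [[0, 0, -4], [0, 0, 0], 0],
    [[0, 0, -3], [0, 0, 0], 0],
    [[0, 0, -3], [0, 0, 0], 0],
    [[0, 0, 0], [0, 0, 0], 0],
  ],
)

```text
clock: 7.22
eef_pos: [0.5135, 0.3821, 0.0803]
tool_rot: [0.764, 0.645, -0.001, -0.0]
ft_force: [0.7, 0.4, -0.4]
grip_width: 0.0212
grasp_force: 58.7
```

```bash
python3 st.py
```

```text
7.22 pos mm [513.5 382.1  80.3] z [-0.001 -0.001 -1.   ] yang deg -9.68 w 21.2 gf 58.7 F [ 0.7  0.4 -0.4] q [0.64 0.61 0.17 1.13 0.   2.38]
```

Call:
drive_tool(
  increments=[
    [[0, 0, -6], [0, 0, 0], 0],
    [[0, 0, -6], [0, 0, 0], 0],
    [[0, 0, -6], [0, 0, 0], 0],
    [[0, 0, -3], [0, 0, 0], 0],
    [[0, 0, 0], [0, 0, 0], 0],
  ],
)

```text
clock: 7.63
eef_pos: [0.5135, 0.3822, 0.0591]
tool_rot: [0.764, 0.645, -0.001, -0.0]
ft_force: [-0.0, 0.6, -1.0]
grip_width: 0.0208
grasp_force: 58.6
```

Call:
drive_tool(
  increments=[
    [[0, 0, -2], [0, 0, 0], 0],
    [[0, 0, -1], [0, 0, 0], 0],
    [[0, 0, 0], [0, 0, 0], 0],
  ],
)

```text
clock: 7.88
eef_pos: [0.5138, 0.3822, 0.0571]
tool_rot: [0.764, 0.645, -0.0, -0.0]
ft_force: [0.3, 0.1, -0.8]
grip_width: 0.0209
grasp_force: 58.6
```

```bash
python3 st.py
```

```text
7.88 pos mm [513.8 382.2  57.1] z [-0. -0. -1.] yang deg -9.68 w 20.9 gf 58.6 F [ 0.3  0.1 -0.8] q [0.64 0.63 0.14 1.08 0.   2.38]
```

Call:
drive_tool(
  increments=[
    [[0, 0, -1], [0, 0, 0], 0],
    [[0, 0, -1], [0, 0, 0], 0],
    [[0, 0, 0], [0, 0, 0], 0],
  ],
)

```text
clock: 8.13
eef_pos: [0.5139, 0.3822, 0.0553]
tool_rot: [0.764, 0.645, 0.0, 0.0]
ft_force: [-0.3, 1.3, -0.9]
grip_width: 0.021
grasp_force: 58.8
```

Call:
drive_tool(
  increments=[
    [[0, 0, -1], [0, 0, 0], 0],
    [[0, 0, 0], [0, 0, 0], 0],
  ],
)

```text
clock: 8.3
eef_pos: [0.514, 0.3823, 0.0552]
tool_rot: [0.764, 0.645, 0.0, 0.0]
ft_force: [-1.5, -1.2, 4.1]
grip_width: 0.0209
grasp_force: 59.2
```

Floor contact, so the vial is seated. Releasing and rising.

Call:
drive_tool(
  increments=[
    [[0, 0, 0], [0, 0, 0], 0.4],
    [[0, 0, 0], [0, 0, 0], 0.6],
    [[0, 0, 0], [0, 0, 0], 0.8],
    [[0, 0, 15], [0, 0, 0], 0.8],
    [[0, 0, 40], [0, 0, 0], 0.8],
    [[0, 0, 40], [0, 0, 0], 0.8],
    [[0, 0, 40], [0, 0, 0], 1],
    [[0, 0, 20], [0, 0, 0], 1],
  ],
)

```text
clock: 8.97
eef_pos: [0.5154, 0.3834, 0.2151]
tool_rot: [0.764, 0.645, 0.004, 0.0]
ft_force: [0.4, 0.9, 0.7]
grip_width: 0.0853
grasp_force: 0.0
```

```bash
python3 st.py; cat > ov4.py <<'E'
from h import *
import ov
from ov import A,wire
from workcell import camera
ov.cams={n:camera(n) for n in("side","top")}
a=[]
for n,x,y in(("side",275,230),("top",235,195)):
    k=8; im=ov.panel(n,x,y,k=k,w=24,hh=32,wires=False); off=np.array([x-24,y-32])
    wire(im,[pose(*A,cyl(-.045,.03,.04,.103,.011))],ov.cams[n],off,k,(0,255,0)); a.append(im)
cv2.imwrite("pics/ov4.png",np.hstack(a))
E
python3 ov4.py >/dev/null
```

```text
8.97 pos mm [515.4 383.4 215.1] z [ 0.006  0.005 -1.   ] yang deg -9.68 w 85.3 gf 0.0 F [0.4 0.9 0.7] q [ 0.64  0.53  0.4   1.43 -0.    2.38]
```

View pics/ov4.png

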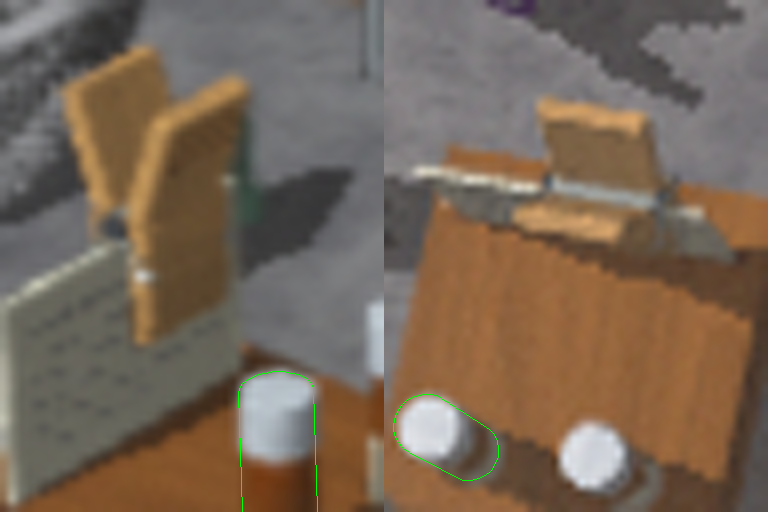

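Both views match the seated-vial model at side px (275,250) and top px (237,246). The clip hasn't moved. Now over to the clip.

Call:
drive_tool(
  increments=[
    [[27, -20, 0], [0, 0, 0], 1],
    [[27, -20, 0], [0, 0, 0], 1],
    [[26, -20, 0], [0, 0, 0], 1],
    [[0, 0, 0], [0, 0, 0], 1],
    [[0, 0, 0], [0, 0, 0], 1],
  ],
)

```text
clock: 9.78
eef_pos: [0.5946, 0.3204, 0.2071]
tool_rot: [0.765, 0.644, -0.002, -0.0]
ft_force: [-0.7, 0.8, 0.3]
grip_width: 0.0855
grasp_force: 0.0
```

```bash
python3 st.py
```

```text
9.78 pos mm [594.6 320.4 207.1] z [-0.003 -0.001 -1.   ] yang deg -9.87 w 85.5 gf 0.0 F [-0.7  0.8  0.3] q [0.49 0.62 0.52 1.48 0.   2.24]
```

Call:
drive_tool(
  increments=[
    [[1, 0, -30], [0, 0, 0], 1],
    [[0, 0, -30], [0, 0, 0], 1],
    [[0, 0, -22], [0, 0, 0], 1],
    [[0, 0, 0], [0, 0, 0], 1],
    [[0, 0, 0], [0, 0, 0], 1],
    [[0, 0, 0], [0, 0, 0], 1],
  ],
)

```text
clock: 10.28
eef_pos: [0.5948, 0.3233, 0.1286]
tool_rot: [0.764, 0.645, 0.001, 0.0]
ft_force: [0.2, 0.1, 0.7]
grip_width: 0.0854
grasp_force: 0.0
```

```bash
python3 st.py; python3 pic.py c1 side 270 215 top 238 190
```

```text
10.28 pos mm [594.8 323.3 128.6] z [ 0.001  0.001 -1.   ] yang deg -9.62 w 85.4 gf 0.0 F [0.2 0.1 0.7] q [0.5  0.65 0.37 1.29 0.   2.24]
```

View pics/c1.png

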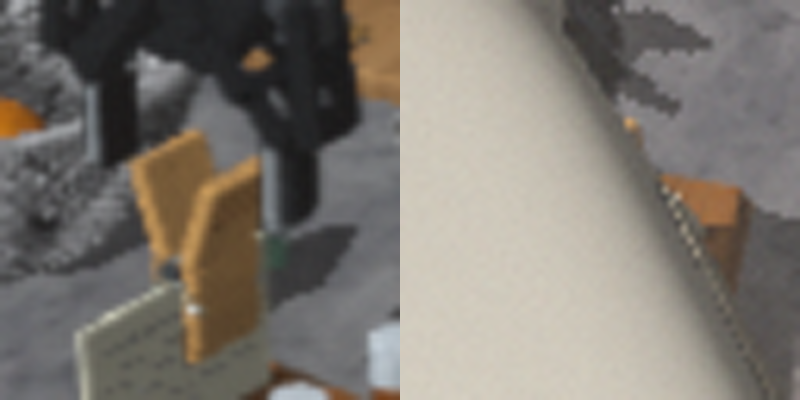

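The side view shows the fingers straddling the wooden clip's handles: far pad at side px (253,202), near pad at (283,213), handle ends at (259,208) and (279,208). They are centred, and the pad height covers the handle ends. Squeezing gradually with a slight rise.

Call:
drive_tool(
  increments=[
    [[0, 0, 0], [0, 0, 0], 0.62],
    [[0, 0, 0], [0, 0, 0], 0.62],
    [[0, 0, 0], [0, 0, 0], 0.62],
    [[0, 0, 0], [0, 0, 0], 0.55],
    [[0, 0, 0], [0, 0, 0], 0.5],
    [[0, 0, 1], [0, 0, 0], 0.45],
  ],
)

```text
clock: 10.88
eef_pos: [0.5958, 0.3225, 0.13]
tool_rot: [0.764, 0.645, 0.001, 0.0]
ft_force: [0.2, 0.5, 0.4]
grip_width: 0.0383
grasp_force: 4.1
```

```bash
python3 st.py
```

```text
10.88 pos mm [595.8 322.5 130. ] z [ 0.003  0.001 -1.   ] yang deg -9.69 w 38.3 gf 4.1 F [0.2 0.5 0.4] q [ 0.5   0.65  0.37  1.29 -0.    2.24]
```

Call:
drive_tool(
  increments=[
    [[0, 0, 1], [0, 0, 0], 0.38],
    [[0, 0, 1], [0, 0, 0], 0.32],
    [[0, 0, 1], [0, 0, 0], 0.26],
    [[0, 0, 0], [0, 0, 0], 0.2],
    [[0, 0, 0], [0, 0, 0], 0],
    [[0, 0, 0], [0, 0, 0], 0],
    [[0, 0, 0], [0, 0, 0], 0],
  ],
)

```text
clock: 11.47
eef_pos: [0.596, 0.3226, 0.1335]
tool_rot: [0.764, 0.645, 0.002, 0.001]
ft_force: [-0.2, -0.4, 9.2]
grip_width: 0.017
grasp_force: 60.7
```

```bash
python3 st.py
```

```text
11.47 pos mm [596.  322.6 133.5] z [ 0.004  0.001 -1.   ] yang deg -9.69 w 17.0 gf 60.7 F [-0.2 -0.4  9.2] q [ 0.5   0.65  0.38  1.3  -0.    2.24]
```

Fully open. Lifting straight up.

Call:
drive_tool(
  increments=[
    [[0, 0, 5], [0, 0, 0], 0],
    [[0, 0, 10], [0, 0, 0], 0],
    [[0, 0, 15], [0, 0, 0], 0],
    [[0, 0, 20], [0, 0, 0], 0],
    [[0, 0, 20], [0, 0, 0], 0],
    [[0, 0, 10], [0, 0, 0], 0],
    [[0, 0, 0], [0, 0, 0], 0],
  ],
)

```text
clock: 12.05
eef_pos: [0.5961, 0.3229, 0.2145]
tool_rot: [0.764, 0.645, 0.003, 0.001]
ft_force: [0.3, -0.3, -0.5]
grip_width: 0.0171
grasp_force: 59.6
```

```bash
python3 st.py
```

```text
12.05 pos mm [596.1 322.9 214.5] z [ 0.005  0.003 -1.   ] yang deg -9.68 w 17.1 gf 59.6 F [ 0.3 -0.3 -0.5] q [0.5  0.62 0.53 1.48 0.   2.24]
```

```bash
cat > fit3.py <<'E'
from h import *
import pickle
cams=pickle.load(open("cams.pkl","rb"))
boxes={"a":dict(side=(232,225,325,300),top=(202,178,268,240)),"b":dict(side=(296,185,375,252),top=(286,190,346,248))}
x0={"a":(.5539,.3486,-.168),"b":(.5208,.1022,-.104)}
BL=box(0,0,0,.04,.14,.13)
for k in "ab":
  for names in(("top",),("side",),("side","top")):
    D={}
    for n in names:
        l,t,r,b=boxes[k][n]; c=cams[n]; im=crop(c["image"],l,t,r,b); off=np.array([l,t])
        m=(im[...,0]>1.45*im[...,2]).astype(np.uint8)
        near=np.zeros_like(m); draw(near,hull(pose(*x0[k],BL),c,off)); near=cv2.dilate(near,np.ones((29,29)))
        ign=1-near
        vs=[(-.045,-.03)]+([(-.045,.03)] if k=="b" else [])
        L=[cyl(x,y,.03,.105,.016) for x,y in vs]+[box(.045,0,.035,.115,.014,.116)]
        if k=="a": L+=[box(.045,-.01,.065,.16,.06,.08),cyl(-.045,.03,.04,.04,.016)]
        for X in L: draw(ign,hull(pose(*x0[k],X),c,off))
        if n=="side" :  # the other stand's block may intrude
            other="b" if k=="a" else "a"; q=np.zeros_like(m); draw(q,hull(pose(*x0[other],box(0,0,0,.115,.15,.14)),c,off)); 
            own=np.zeros_like(m); draw(own,hull(pose(*x0[k],box(0,0,0,.04,.15,.14)),c,off)); ign|=q&(1-own)
        D[n]=(m,off,c,ign)
    def cost(p):
        e=0
        for m,off,c,ign in D.values():
            q=np.zeros_like(m); draw(q,hull(pose(*p,BL),c,off)); e+=((q!=m)&(ign==0)).sum()/16
        return e
    s=np.array(x0[k]); r=minimize(cost,s,method="Nelder-Mead",options=dict(initial_simplex=s+np.array([[0,0,0],[.006,0,0],[0,.006,0],[0,0,.06]]),xatol=1e-4,fatol=.05))
    print(k,names,r.x.round(4),round(r.fun,1), "card mid",pose(*r.x,[[.045,0,0]])[0][:2].round(4))
E
python3 fit3.py
```

```text
a ('top',) [ 0.554   0.3484 -0.167 ] 24.4 card mid [0.5983 0.3409]
a ('side',) [ 0.5545  0.349  -0.1739] 167.8 card mid [0.5988 0.3412]
a ('side', 'top') [ 0.554   0.3487 -0.1708] 194.0 card mid [0.5983 0.3411]
b ('top',) [ 0.5204  0.1023 -0.1006] 29.2 card mid [0.5651 0.0978]
b ('side',) [ 0.5217  0.1042 -0.0973] 36.8 card mid [0.5665 0.0999]
b ('side', 'top') [ 0.521   0.1024 -0.0968] 97.6 card mid [0.5658 0.098 ]
```

Call:
drive_tool(
  increments=[
    [[-5, -38, 0], [0, 0, 1], 0],
    [[-5, -38, 0], [0, 0, 1], 0],
    [[-5, -38, 0], [0, 0, 1], 0],
    [[-5, -38, 0], [0, 0, 0.7], 0],
    [[-5, -38, 0], [0, 0, 0], 0],
    [[-5, -36, 0], [0, 0, 0], 0],
    [[0, 0, 0], [0, 0, 0], 0],
    [[0, 0, 0], [0, 0, 0], 0],
  ],
)

```text
clock: 12.72
eef_pos: [0.564, 0.0941, 0.2103]
tool_rot: [0.744, 0.668, -0.001, -0.001]
ft_force: [0.2, 1.0, -0.5]
grip_width: 0.0175
grasp_force: 59.6
```

```bash
python3 st.py; cat > ov5.py <<'E'
import sys
from h import *
import ov
from ov import wire
from workcell import camera,get_obs
B=(.5208,.1024,-.099)
ov.cams={n:camera(n) for n in("side","top")}
zp=float(sys.argv[2]); px,py=float(sys.argv[3]),float(sys.argv[4])
def oc():
    o=[]
    for s in(-1,1):
        for seg in(((.0095,.046),(.004,.046),(.004,0),(.0095,0)),((.0095,0),(.003,0),(.015,-.038),(.021,-.038))):
            o.append(pose(px,py,B[2],[[s*a,y,zp+z] for y in(-.019,.019) for a,z in seg]))
    return o
a=[]
for n,x,y,k,w,hh in(("side",int(sys.argv[5]),int(sys.argv[6]),14,19,20),("top",309,190,8,16,35)):
    im=ov.panel(n,x,y,k=k,w=w,hh=hh,wires=False); off=np.array([x-w,y-hh])
    im=cv2.convertScaleAbs(im,alpha=1.3)
    wire(im,[pose(*B,box(.045,0,.04,.11,.004,.105)),pose(*B,box(.045,0,.04,.11,.004,.001))],ov.cams[n],off,k,(0,255,0))
    wire(im,oc(),ov.cams[n],off,k,(255,0,255)); a.append(im)
print([b.shape for b in a])
cv2.imwrite(f"pics/{sys.argv[1]}.png",np.hstack(a))
E
python3 -c "
from h import *;import pickle;c=pickle.load(open('cams.pkl','rb'))['side']
print(proj([[.5656,.098,.11],[.5656,.098,.19]],c))"
```

```text
12.72 pos mm [564.   94.1 210.3] z [-0.002 -0.    -1.   ] yang deg -6.21 w 17.5 gf 59.6 F [ 0.2  1.  -0.5] q [0.17 0.39 0.17 1.34 0.   1.84]
[[323.14017035 193.4681996 ]
 [323.36956881 167.28864269]]
```

Call:
drive_tool(
  increments=[
    [[0, 0, -15], [0, 0, 0.4], 0],
    [[0, 0, -15], [0, 0, 0], 0],
    [[0, 0, 0], [0, 0, 0], 0],
    [[0, 0, 0], [0, 0, 0], 0],
    [[0, 0, 0], [0, 0, 0], 0],
  ],
)

```text
clock: 13.13
eef_pos: [0.565, 0.0973, 0.1814]
tool_rot: [0.74, 0.672, -0.0, -0.0]
ft_force: [-1.3, -0.4, -0.1]
grip_width: 0.017
grasp_force: 59.6
```

```bash
python3 st.py; python3 ov5.py o5 .161 .5656 .098 323 185|tail -1
```

```text
13.13 pos mm [565.   97.3 181.4] z [-0.  0. -1.] yang deg -5.5 w 17.0 gf 59.6 F [-1.3 -0.4 -0.1] q [0.17 0.41 0.11 1.27 0.   1.84]
missing clip sideTraceback (most recent call last):
  File "ov5.py", line 3, in <module>
    import ov
  File "ov.py", line 3, in <module>
    from fit2 import fc,fv
  File "fit2.py", line 17, in <module>
    M[q,n]=(reg,c,None); print(np.argwhere(reg).min(0),np.argwhere(reg).max(0))
                               ~~~~~~~~~~~~~~~~~~~~^^^
    return umr_minimum(a, axis, None, out, keepdims, initial, where)
ValueError: zero-size array to reduction operation minimum which has no identity
```

```bash
python3 -c "
import cv2;i=cv2.imread('pics/o5.png');print(i.shape)"
```

```text
[ WARN:0@0.020] global loadsave.cpp:275 findDecoder imread_('pics/o5.png'): can't open/read file: check file path/integrity
Traceback (most recent call last):
AttributeError: 'NoneType' object has no attribute 'shape'
```

```bash
sed -i '/from fit2/d' ov.py; python3 ov5.py o5 .161 .5656 .098 323 185; python3 st.py
```

```text
[(560, 532, 3), (560, 256, 3)]
13.38 pos mm [565.3  96.6 182. ] z [ 0.001  0.    -1.   ] yang deg -5.56 w 16.8 gf 59.6 F [-0.3  0.3  0.2] q [0.17 0.41 0.11 1.27 0.   1.84]
```

View pics/o5.png

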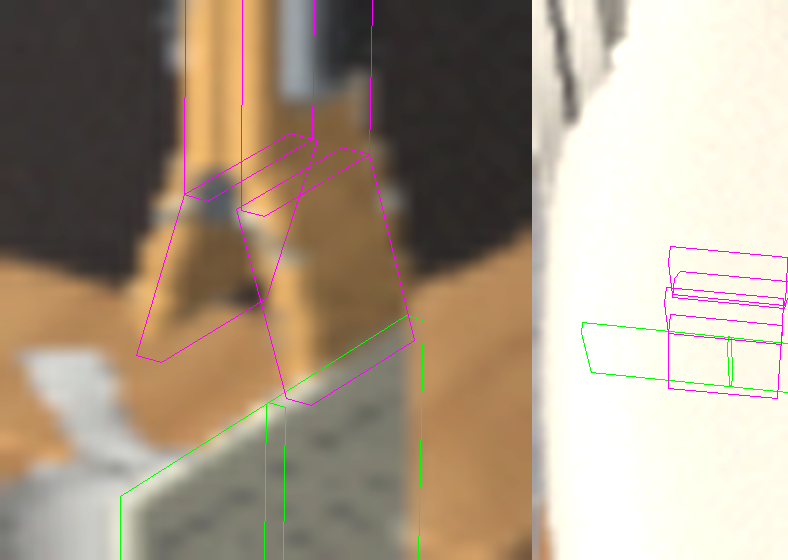

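The side view shows the open clip just above the bare card's middle: near jaw tip at side px (324,192), card mid-edge at (323,193). Laterally it's within 0.5 mm of the model. It sits about 3 mm higher than assumed, so the pivot is about 19.5 mm below the TCP. Lowering 36 mm.

Call:
drive_tool(
  increments=[
    [[0, 0, -8], [0, 0, 0], 0],
    [[0, 0, -8], [0, 0, 0], 0],
    [[0, 0, -8], [0, 0, 0], 0],
    [[0, 0, -7], [0, 0, 0], 0],
    [[0, 0, -5], [0, 0, 0], 0],
    [[0, 0, 0], [0, 0, 0], 0],
    [[0, 0, 0], [0, 0, 0], 0],
    [[0, 0, 0], [0, 0, 0], 0],
  ],
)

```text
clock: 14.05
eef_pos: [0.5651, 0.0963, 0.1455]
tool_rot: [0.741, 0.672, 0.0, 0.0]
ft_force: [-0.5, -1.0, -0.8]
grip_width: 0.0168
grasp_force: 59.6
```

```bash
python3 st.py; sed -i 's/("top",309,190,8,16,35)/("side",int(sys.argv[5]),int(sys.argv[6]),14,9,20)/; s/wire(im,oc(),ov.cams\[n\],off,k,(255,0,255))/None if a==[] else wire(im,oc(),ov.cams[n],off,k,(255,0,255))/' ov5.py; python3 ov5.py o6 .1265 .5656 .098 321 192; python3 st.py
```

```text
14.05 pos mm [565.1  96.3 145.5] z [ 0.  0. -1.] yang deg -5.58 w 16.8 gf 59.6 F [-0.5 -1.  -0.8] q [0.17 0.43 0.05 1.19 0.   1.84]
[(560, 532, 3), (560, 252, 3)]
14.15 pos mm [565.3  96.3 145.8] z [ 0.001  0.    -1.   ] yang deg -5.58 w 16.9 gf 59.6 F [ 0.7  0.3 -0.3] q [0.17 0.43 0.05 1.19 0.   1.84]
```

View pics/o6.png

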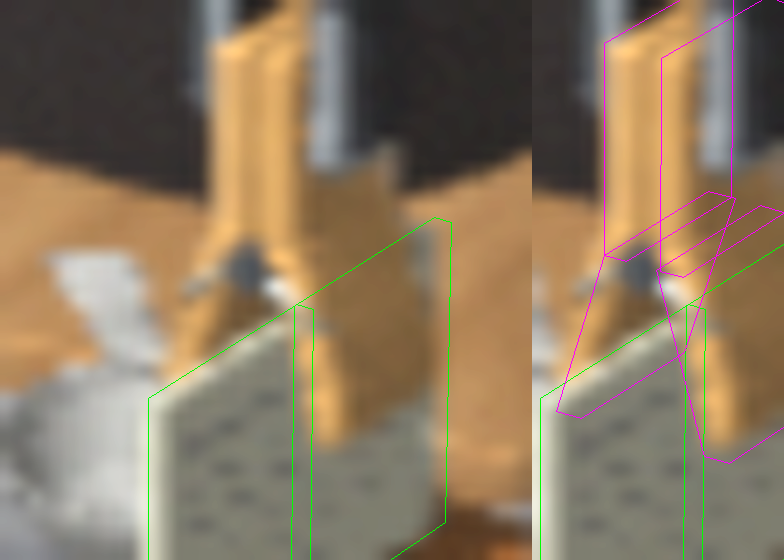

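The last view shows the coil at side px (319.5,191), about 15 mm above the card's edge. One jaw is on each side (near tip at px (325,204)), with no contact force and the card midway between them. Handing in.

```bash
python3 -c "
from workcell import *
print(job_done())"
```

```text
the job is handed in; nothing more can be done
None
```

The job is handed in: the vial stands fully down in stand_a's empty hole and is released, and the wooden clip is held wide open around the middle of stand_b's bare card, one jaw on each side and no contact showing in the last view or the force reading; `job_done()` gave no verdict.

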